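# Shut and bolt the refill hatch of the dispenser box

### The arm

A 7-joint arm with a two-finger parallel gripper is mounted at the origin on the work surface. World frame = base frame: x ahead of the robot, y to its left, z up, the work surface at z = 0. Lengths are in m, angles in rad, forces in N, time in s.
With the tool pointing down it reaches from about 0.4 to 0.875 m from the base axis. Payload 4.4 kg.
Tool frame: the origin (TCP) lies midway between the tips of the shut fingers; the grasp point (between the pads) lies 19 mm behind it; z points along the fingers, y is the line along which they close (so a half turn about z gives the same grasp; the last joint's range is limited). The gripper opens to 85 mm and grips with 20 to 120 N. Pads are 22 mm wide; open, the fingers measure 114 mm over their backs; the gripper's body (76 mm by 85 mm) begins 54 mm behind the grasp point. The pads swing forward as they close: fully open they stand 13 mm farther back than shut.
Start: joints at [1.25, 0.628, 0.038, 1.517, -0.027, 0.996, -0.02], TCP at [0.164, -0.629, 0.231] pointing down, gripper open.
Joint ranges: [-3.06, 3.06], [-0.37, 2.12], [-1.25, 1.32], [0.18, 2.47], [-1.1, 4.24], [0.23, 1.98], [-2.94, 2.94]. Speed limits (rad/s): [2.57, 2.57, 3.14, 3.14, 3.14, 3.14, 3.14].

### API

Orientations are given as a unit quaternion [x, y, z, w].
In Python, from cell import manip gives the robot as it stands.
- The arm moves only by the tool carry_out, never from a script. Its argument "series" is a list that holds one entry, the list of rows, each a list of 7 numbers: the shift along the tool's x, y, z scaled (see below), then the turn, a rotation vector about the tool's x, y, z scaled (see below), then the opening, from 0 (shut) to 1 (fully open). A call has 1 to 5 rows; each row is the pose to reach, as a shift and turn from the pose commanded when the call began, along the tool's axes at that moment; what a row does not reach only later rows make up. The controller multiplies each number of a shift by 400 mm and each number of a turn by 45 degrees. A row lasts 1/12 s, in which the tool goes at most 41.7 mm and 7.16 degrees, less where a joint would pass 70% of its speed; a pose out of reach is approached as far as the arm can. A call with a number of a shift or a turn outside -1 to 1 is refused whole. A call with a gripper value outside its range is refused whole. The fingers move at their own pace and stop on an object; the grip force is fixed at half the most. Time passes only in rows, so rows that repeat a pose let the fingers close. It gives the time, the measured TCP pose, the force, the opening and the grip force at its end, in the units of the state.
- manip.read_state(): the state, without advancing time (a new reading comes with each control period).
- manip.grab_frame(name): name is "scene" or "top" or "wrist"; returns a dict with "pixels" (420x560x3 uint8, red, green, blue), "fov_y" (degrees; the focal length in pixels is half the picture's height over the tangent of half this angle, whatever the lens; pixels are square), "cx", "cy" (the principal point, pixels), "R" (3x3) and "t" (3): a world point X has camera coordinates R X + t. Camera axes: x right, y down, z forward; pixel columns grow to the right and rows downward; lengths in m; the calibration is good to about 2 mm. A picture is of the moment at which its call begins. There is no depth.
- manip.sign_off(): hands the job in; it is judged then, once.
Trained networks look in the newest picture that a camera, given by its name, has taken for a name from the list of things; names that differ only in an ending like _2 or _b are one class to them, and where a whole thing is asked for, a point or a joint stands for the part that bears it (a point fixed in the world has none). Each returns a list of dicts, best first, with "confidence" (0 to 1); they miss things now and then, are a little off and sometimes report something else, mostly with a low value. They report only what shows in the picture. A call takes as long as a camera call.
- manip.cut_out(camera, name): "pixels" (420x560 bool, what is visible of it).
- manip.mark_of(camera, name): "position" ([x, y, z] in m, in world coordinates, good to about 4 mm: a listed point, or the origin of a listed thing).
The state is a dict: "clock": time; "joint_pos": joint angles; "qd": joint speeds; "joint_torque": joint torques, N m; "tcp_pos": TCP position; "ee_rot": TCP orientation; "wrist_force": force on the tool from outside, world axes, zero at the start; "moment": the same for the moment, N m; "finger_gap": opening from 0.0 (shut) to 1.0 (fully open); "gripper_force": force on a finger pad.
Only numpy, scipy, OpenCV 4.12 (cv2) and the standard library are available. Lean on these libraries where they do the work, as an engineer would, in place of code of your own. Each camera call takes 0.05 s, during which the arm holds its last target. There are 200 camera calls.

### The job

The refill hatch of the pale grey dispenser box has been left standing open. Shut its lid fully, slide the barrel bolt all the way across into the keeper on the lid, then swing the bolt's handle right down into its notch and let go. Leave the jar and the bowl beside the box, and the little cup on top of it, where they stand.

Things in the scene. Friction and masses are not known exactly. Their poses are not given: they have to be found in the camera images.
- box: Pale grey dispenser box, 260 (x) x 180 (y) x 150 mm high, fixed. Origin: centre of its underside; x from its front (button side, roughly facing the robot) to its hinge side, y to its left, z up. The flat front deck (x -130 to -30 mm, top z = 150 mm) carries the bolt; the lid lies behind it (x -27 to 119 mm). The bolt lies along x at y = 0, its axis at z = 165 mm.
- lid (a joint): Hatch lid, 146 mm long, 176 wide, 8 thick. Hinge axis along the box's y at box x = 120, z = 146 mm. 0 rad = shut, its top flush with the deck; grows as it opens upward (to 1.3). Stiff hinge: stays at any angle, takes 1 to 3 N near its front edge to close. If the bolt is slid across while the lid is open, it blocks the lid.
- lid_press (a point): Point to press on the lid: on its upper face, 125 mm in front of the hinge axis and 4 mm above it when shut, 45 mm to the left (+y) of the keeper. Moves with the lid; its z axis is the lid's outward normal. Shut: box x -5, y 45, z 150 mm.
- bolt (a joint): Barrel bolt, a 10 mm steel rod with a round nose. Slides along the box's +x towards the lid, in m: 0 = fully drawn back, 0.045 = against its stop, through the keeper, stem in line with the notch. About 1 to 2 N of friction; stays where left.
- handle (a joint): Handle of the bolt: an 8 mm stem with an 18 mm steel ball, ball centre 40 mm from the bolt's axis. Turns about the bolt's axis: 0 rad = upright, grows as it swings down to the box's right (-y); 1.3 = down in the notch, nearly level, at its stop. Light friction (about 0.5 N at the ball) holds it where left. It can swing only at the notch.
- knob (a point): Centre of the handle's 18 mm ball; upright it is 55 mm above the deck, down it is 26 mm above the deck and 39 mm to the right (-y) of the bolt. Box x = -95 mm + bolt value. Can be pinched fore and aft (along the box's x) to slide it. Held so, it slips in the grip while swinging: better let go, push it to the right with shut fingers, then down from above.
- notch (a point): Middle of the notch in the bolt's housing, at bolt-axis height, box x -50, y -8 mm. Two steel rails (5.5 to 10.5 mm either side of the bolt, 25 mm above the deck, box x -109 to -33 mm) keep the handle upright while it slides; the right-hand (-y) rail is broken by this notch, 13 mm wide along x, for the 8 mm stem.
- keeper (a point): Middle of the keeper's opening: a square steel hoop on the lid, 18 mm wide and 16 mm high inside, 12 mm long, its top 28 mm above the lid. Lid shut: box x -16, y 0, z 165 mm. Moves with the lid.
- jar_mid (a point): Bystander, leave alone: tall glass jar with wooden lid, 90 mm across, 230 mm high; point half-way up.
- bowl_mid (a point): Bystander, leave alone: coral plastic bowl, 136 mm across, 55 mm high; point half-way up.
- scoop_mid (a point): Bystander, leave alone: small white measuring cup, 42 mm across, 30 mm high, standing loose on the box's deck to the left of the bolt; point half-way up.

How it is judged:
On the way, in this order (a step that is already met when the one before it is completed fails the run):
1. the lid is shut (within 0.03 rad) with the bolt still drawn back (value of joint lid below 0.03 rad and value of joint bolt below 0.02 m), for 0.1 s.
2. the bolt is slid across through the keeper (at least 41 of 45 mm) with the lid shut (value of joint lid below 0.03 rad and value of joint bolt above 0.041 m), for 0.05 s.
3. the handle is swung down into the notch (more than 1.1 rad) (all of step 2 and value of joint handle above 1.1 rad), for 0.1 s.
At the end, for the whole second after the job is handed in: The lid is shut (below 0.03 rad), the bolt is across (above 41 mm), and its handle rests down in the notch (above 1.1 rad), at rest; the jar, bowl and little cup are where they were (each within 30 mm) (all of step 3 and velocity of joint handle below 0.05 rad/s); the robot touches nothing.
It fails at once if the jar, the bowl or the little cup is moved by more than 30 mm (distance of any of jar_mid, bowl_mid, scoop_mid from where it was at the start of the episode above 0.03 m).
It also fails if it takes over 54 s, if anything falls off the work surface, if the arm or the gripper's body presses on something with over 40 N, if the wrist force passes 120 N, or if a joint passes its speed limit or range.

## Working session

There is one attempt and no reset: what is moved stays moved. The work goes in short steps, Python scripts to look and compute and a tool call to move; the robot and the scene stay as the last step left them, time stands still between calls to the robot, and variables do not carry over. Pictures are saved under pics/ and viewed, at most 10 in all, crops included, and the job is handed in when it is done.

Besides the shell and the picture viewer there is one more tool, called after "Request:" as name(argument=value, ...) on one line, values as JSON. carry_out: Moves the arm, as the interface text tells. Its arguments: {"type":"object","properties":{"series":{"type":"array","items":{"type":"array","items":{"type":"array","items":{"type":"number","minimum":-1,"maximum":1}}}}},"required":["series"]}

```bash
mkdir -p pics
cat > h.py <<'E'
import numpy as np, cv2
from cell import manip as m
def snap(cam,fn):
    f=m.grab_frame(cam); cv2.imwrite('pics/'+fn,cv2.cvtColor(f['pixels'],cv2.COLOR_RGB2BGR)); return f
def marks(cam,names):
    for n in names:
        r=m.mark_of(cam,n)
        print(cam,n,[(np.round(d['position'],4).tolist(),round(d['confidence'],2)) for d in r[:2]])
E
python3 - <<'E'
from h import *
N=['box','lid_press','knob','notch','keeper','jar_mid','bowl_mid','scoop_mid']
ims=[]
for c in ['scene','top']:
    f=snap(c,c+'0.png'); marks(c,N)
s=m.read_state(); print(s['clock'],s['tcp_pos'],s['ee_rot'],s['finger_gap'],s['wrist_force'])
E
```

```text
scene box []
scene lid_press [([0.6018, -0.0357, 0.2298], 0.74)]
scene knob [([0.4827, -0.0653, 0.2028], 0.65)]
scene notch [([0.5198, -0.076, 0.1651], 0.79)]
scene keeper [([0.596, -0.0773, 0.2439], 0.96)]
scene jar_mid [([0.6857, 0.0976, 0.1176], 0.96), ([0.4806, -0.0633, 0.2004], 0.42)]
scene bowl_mid [([0.5894, -0.2753, 0.0314], 0.57)]
scene scoop_mid []
top box [([0.5701, -0.076, -0.0001], 0.89)]
top lid_press [([0.6009, -0.028, 0.229], 0.75)]
top knob [([0.4797, -0.0625, 0.204], 0.66)]
top notch [([0.5186, -0.0804, 0.1657], 0.91)]
top keeper [([0.5972, -0.0743, 0.2487], 0.61), ([0.4824, -0.0618, 0.2043], 0.34)]
top jar_mid []
top bowl_mid [([0.5903, -0.2717, 0.0246], 0.95)]
top scoop_mid [([0.4816, -0.0072, 0.1646], 0.71)]
0.9 [ 0.16384854 -0.62904757  0.23134623] [9.91901621e-01 1.27008555e-01 2.48313117e-05 3.37210062e-05] 0.998932951459706 [-0.92062235  0.88031209  0.43773469]
```

View pics/scene0.png

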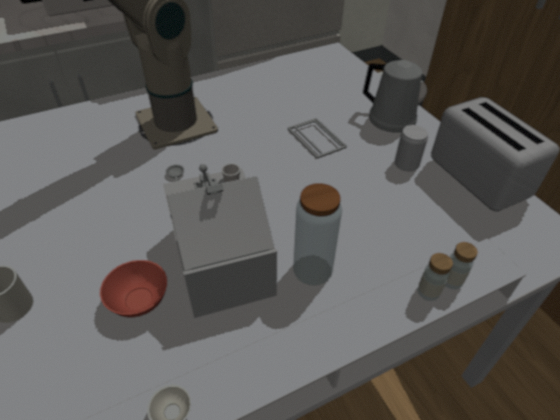

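View pics/top0.png

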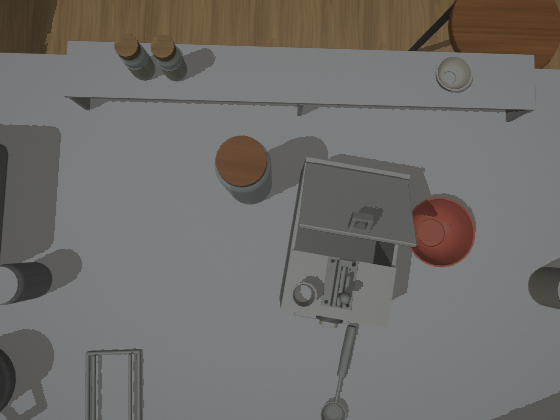

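The scene picture shows the box with its lid open; the knob is at about (203,168) and the cup at (231,172). In the top view the keeper is at (361,222), the knob at (345,297), the cup at (304,294), the bowl at (440,232) and the jar at (245,165). Next I fit the box pose and lid angle, and plan the first move.

```bash
cat >> h.py <<'E'
from scipy.optimize import least_squares
from scipy.spatial.transform import Rotation as Rn
def pts(th,b):
    def lid(p): 
        dx,dz=p[0]-.12,p[2]-.146; c,s=np.cos(th),np.sin(th)
        return [.12+dx*c+dz*s, p[1], .146-dx*s+dz*c]
    return dict(box=[0,0,0],lid_press=lid([-.005,.045,.150]),keeper=lid([-.016,0,.165]),knob=[-.095+b,0,.205],notch=[-.05,-.008,.165])
def fit(obs,b=0):
    def res(p):
        P=pts(p[3],b); R=Rn.from_euler('z',p[2])
        return np.concatenate([R.apply(P[n])+[p[0],p[1],0]-np.array(q) for n,q in obs])
    return least_squares(res,[.57,-.07,-.1,.6],loss='soft_l1',f_scale=.004)
def go(x0,y0,yaw,box):
    """shift in tool axes /0.4 for TCP target given in box coords, and turn to align tool x with box x"""
    s=m.read_state(); T=Rn.from_quat(s['ee_rot']); B=Rn.from_euler('z',yaw)
    tgt=B.apply(box)+[x0,y0,0]; d=T.inv().apply(tgt-s['tcp_pos'])
    D=B*Rn.from_euler('x',np.pi)
    print('tcp box',np.round(B.inv().apply(s['tcp_pos']-np.array([x0,y0,0])),4),'shift',np.round(d/.4,4),'turn',np.round((T.inv()*D).as_rotvec()/np.pi*4,4),'F',np.round(s['wrist_force'],1),'t',s['clock'])
E
python3 - <<'E'
from h import *
obs=[('box',[.5701,-.076,0]),('lid_press',[.6018,-.0357,.2298]),('lid_press',[.6009,-.028,.229]),('knob',[.4827,-.0653,.2028]),('knob',[.4797,-.0625,.204]),('notch',[.5198,-.076,.1651]),('notch',[.5186,-.0804,.1657]),('keeper',[.596,-.0773,.2439]),('keeper',[.5972,-.0743,.2487])]
r=fit(obs); print(r.x, np.round(r.fun.reshape(-1,3)*1e3,1)); print(pts(r.x[3],0))
s=m.read_state();B=Rn.from_euler('z',r.x[2])
print('scoop box',B.inv().apply(np.array([.4816,-.0072,.1646])-[r.x[0],r.x[1],0]))
go(*r.x[:3],[.01,.045,.33])
E
```

```text
[ 0.57123417 -0.07430611 -0.10475596  0.68305928] [[ 1.1  1.7  0. ]
 [-0.4  3.5 -1.8]
 [ 0.5 -4.2 -1. ]
 [-5.9  0.9  2.2]
 [-2.9 -1.9  1. ]
 [ 0.9 -1.  -0.1]
 [ 2.1  3.4 -0.7]
 [ 1.6  0.2  2.7]
 [ 0.4 -2.8 -2.1]]
{'box': [0, 0, 0], 'lid_press': [np.float64(0.025568996819764964), 0.045, np.float64(0.22799869290649968)], 'keeper': [np.float64(0.026504430433227255), 0, np.float64(0.24657623213953064)], 'knob': [-0.095, 0, 0.205], 'notch': [-0.05, -0.008, 0.165]}
scoop box [-0.09615973  0.05736569  0.1646    ]
tcp box [-0.3471 -0.5943  0.2313] shift [ 1.398  -1.182  -0.2467] turn [ 1.000e-04 -1.000e-04  4.577e-01] F [-0.9  0.9  0.4] t 0.9
```

Request:
carry_out(series=[[[0, 0, -0.25, 0, 0, 0.15, 0], [0, 0, -0.25, 0, 0, 0.3, 0], [0, 0, -0.25, 0, 0, 0.458, 0], [0.15, -0.13, -0.25, 0, 0, 0.458, 0], [0.15, -0.13, -0.25, 0, 0, 0.458, 0]]])

```text
clock: 1.32
tcp_pos: [0.2081, -0.5646, 0.3327]
ee_rot: [0.998, -0.055, 0.0, 0.002]
wrist_force: [2.2, 0.2, -0.3]
finger_gap: 0.3
gripper_force: 0.0
```

```bash
python3 -c "
from h import *
go(.5712,-.0743,-.105,[.02,.045,.33])"
```

```text
tcp box [-0.3098 -0.5256  0.3327] shift [ 0.818  -1.4303  0.0024] turn [ 0.0047 -0.0014 -0.0057] F [ 2.2  0.2 -0.3] t 1.3167
```

Request:
carry_out(series=[[[0.5, -0.87, 0, 0, 0, 0, 0], [0.5, -0.87, 0, 0, 0, 0, 0], [0.5, -0.87, 0, 0, 0, 0, 0], [0.5, -0.87, 0, 0, 0, 0, 0], [0.5, -0.87, 0, 0, 0, 0, 0]]])

```text
clock: 1.73
tcp_pos: [0.3318, -0.393, 0.3316]
ee_rot: [0.999, -0.053, 0.0, 0.0]
wrist_force: [0.2, 1.0, 0.1]
finger_gap: 0.002
gripper_force: 0.0
```

Request:
carry_out(series=[[[0.5, -0.87, 0, 0, 0, 0, 0], [0.5, -0.87, 0, 0, 0, 0, 0], [0.5, -0.87, 0, 0, 0, 0, 0], [0.5, -0.87, 0, 0, 0, 0, 0], [0.5, -0.87, 0, 0, 0, 0, 0]]])

```text
clock: 2.15
tcp_pos: [0.454, -0.2243, 0.3317]
ee_rot: [0.999, -0.052, 0.0, 0.0]
wrist_force: [0.9, -0.0, 0.4]
finger_gap: 0.002
gripper_force: 0.0
```

```bash
python3 -c "
from h import *
go(.5712,-.0743,-.105,[.02,.045,.33])"
```

```text
tcp box [-0.1009 -0.1614  0.3317] shift [ 0.3021 -0.5161  0.0044] turn [ 0.0004 -0.0011 -0.0001] F [ 0.9 -0.   0.4] t 2.15
```

Request:
carry_out(series=[[[0.26, -0.46, 0, 0, 0, 0, 0], [0.26, -0.46, 0, 0, 0, 0, 0], [0.26, -0.46, 0, 0, 0, 0, 0], [0.26, -0.46, 0, 0, 0, 0, 0], [0.26, -0.46, 0, 0, 0, 0, 0]]])

```text
clock: 2.57
tcp_pos: [0.575, -0.0546, 0.3316]
ee_rot: [0.999, -0.052, 0.0, 0.0]
wrist_force: [-0.1, -1.3, -0.7]
finger_gap: -0.004
gripper_force: 0.0
```

Request:
carry_out(series=[[[0, 0, 0, 0, 0, 0, 0], [0, 0, 0, 0, 0, 0, 0]]])

```text
clock: 2.73
tcp_pos: [0.575, -0.0531, 0.3308]
ee_rot: [0.999, -0.05, -0.0, -0.001]
wrist_force: [0.4, -1.0, 0.5]
finger_gap: -0.001
gripper_force: 0.0
```

Run:
```python
from h import *
go(.5712,-.0743,-.105,[.02,.045,.33])
for c in ['wrist','top']:
    f=snap(c,c+'1.png'); marks(c,['box','lid_press','knob','notch','keeper','scoop_mid'])
```

```text
tcp box [0.0016 0.0215 0.3308] shift [ 0.0463 -0.0585  0.0021] turn [-0.0015  0.0004  0.0075] F [ 0.4 -1.   0.5] t 2.7333
wrist box []
wrist lid_press [([0.5993, -0.0345, 0.2323], 0.61), ([0.4819, -0.0042, 0.1687], 0.3)]
wrist knob [([0.5935, -0.0787, 0.2491], 0.17)]
wrist notch [([0.5204, -0.0731, 0.1664], 0.58)]
wrist keeper [([0.5943, -0.0783, 0.2461], 0.66)]
wrist scoop_mid [([0.4808, -0.0045, 0.1673], 0.67)]
top box [([0.5686, -0.0727, -0.0038], 0.57)]
top lid_press [([0.6027, -0.0287, 0.2269], 0.67)]
top knob [([0.5998, -0.0766, 0.2467], 0.7), ([0.4815, -0.0657, 0.203], 0.63)]
top notch [([0.5202, -0.0796, 0.1646], 0.89)]
top keeper [([0.598, -0.0768, 0.2509], 0.8)]
top scoop_mid [([0.4874, -0.0013, 0.1635], 0.8)]
```

View pics/wrist1.png

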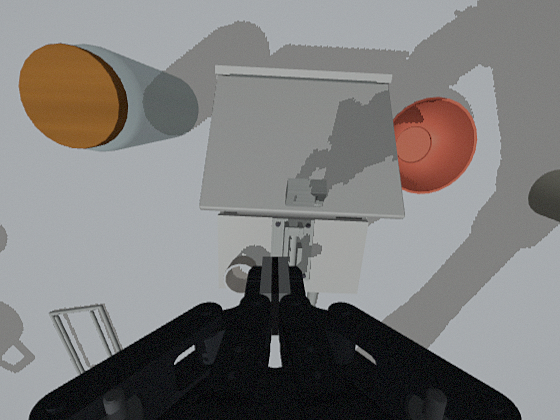

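The wrist view shows the open lid with its front edge at row 212, the keeper at (305,192), and the cup at (238,270), well left of the fingers (275,275). I refit the pose with these marks.

Run:
```python
from h import *
obs=[('box',[.5701,-.076,0]),('lid_press',[.6018,-.0357,.2298]),('lid_press',[.6009,-.028,.229]),('knob',[.4827,-.0653,.2028]),('knob',[.4797,-.0625,.204]),('notch',[.5198,-.076,.1651]),('notch',[.5186,-.0804,.1657]),('keeper',[.596,-.0773,.2439]),('keeper',[.5972,-.0743,.2487]),
('lid_press',[.5993,-.0345,.2323]),('notch',[.5204,-.0731,.1664]),('keeper',[.5943,-.0783,.2461]),('box',[.5686,-.0727,0]),('lid_press',[.6027,-.0287,.2269]),('knob',[.4815,-.0657,.203]),('notch',[.5202,-.0796,.1646]),('keeper',[.598,-.0768,.2509])]
r=fit(obs); print(r.x); P=pts(r.x[3],0)['lid_press']; print(P)
go(*r.x[:3],P)
```

```text
[ 0.57087674 -0.07418964 -0.10232126  0.68689157]
[np.float64(0.02588393240413893), 0.045, np.float64(0.22835997705373232)]
tcp box [0.0014 0.0179 0.3314] shift [ 0.0611 -0.068   0.2575] turn [ 0.     -0.0001 -0.0035] F [0.2 0.3 0.2] t 3.4333
```

Request:
carry_out(series=[[[0.06, -0.068, 0.1, 0, 0, 0, 0], [0.06, -0.068, 0.2, 0, 0, 0, 0], [0.06, -0.068, 0.22, 0, 0, 0, 0]]])

```text
clock: 3.68
tcp_pos: [0.5997, -0.0294, 0.239]
ee_rot: [0.999, -0.051, -0.002, -0.001]
wrist_force: [-1.1, -0.3, -1.2]
finger_gap: -0.003
gripper_force: 0.0
```

Request:
carry_out(series=[[[0, 0, 0.03, 0, 0, 0, 0], [-0.015, 0, 0.06, 0, 0, 0, 0], [-0.03, 0, 0.09, 0, 0, 0, 0], [-0.045, 0, 0.12, 0, 0, 0, 0], [-0.055, 0, 0.15, 0, 0, 0, 0]]])

```text
clock: 4.1
tcp_pos: [0.5792, -0.0291, 0.1831]
ee_rot: [0.999, -0.052, 0.001, -0.0]
wrist_force: [0.4, 0.8, 0.8]
finger_gap: 0.001
gripper_force: 0.6
```

Run:
```python
from h import *
go(.5709,-.0742,-.102,[-.005,.045,.150])
```

```text
tcp box [0.0037 0.0458 0.1831] shift [-0.0218  0.002   0.0828] turn [-0.0009 -0.0018 -0.0033] F [0.4 0.8 0.8] t 4.1
```

Request:
carry_out(series=[[[-0.01, 0, 0.025, 0, 0, 0, 0], [-0.02, 0, 0.05, 0, 0, 0, 0], [-0.022, 0, 0.07, 0, 0, 0, 0], [-0.022, 0, 0.08, 0, 0, 0, 0], [-0.022, 0, 0.085, 0, 0, 0, 0]]])

```text
clock: 4.52
tcp_pos: [0.5698, -0.0285, 0.1499]
ee_rot: [0.999, -0.052, -0.001, -0.0]
wrist_force: [-6.5, 0.6, 22.1]
finger_gap: -0.001
gripper_force: 11.0
```

Run:
```python
from h import *
go(.5709,-.0742,-.102,[-.005,.045,.150])
```

```text
tcp box [-0.0058  0.0453  0.1499] shift [ 0.002   0.0008 -0.0004] turn [-0.      0.0019 -0.0038] F [-6.5  0.6 22.1] t 4.5167
```

Request:
carry_out(series=[[[0, 0, 0, 0, 0, 0, 0], [0, 0, 0, 0, 0, 0, 0], [0, 0, -0.08, 0, 0, 0, 0], [0, 0, -0.16, 0, 0, 0, 0], [0, 0, -0.25, 0, 0, 0, 0]]])

```text
clock: 4.93
tcp_pos: [0.5694, -0.0287, 0.2497]
ee_rot: [0.999, -0.052, -0.001, 0.0]
wrist_force: [0.8, -0.6, -0.4]
finger_gap: -0.002
gripper_force: 0.0
```

Request:
carry_out(series=[[[-0.1, 0.03, 0, 0, 0, 0, 0], [-0.2, 0.06, 0, 0, 0, 0, 0], [-0.3, 0.09, 0, 0, 0, 0, 0], [-0.35, 0.11, 0, 0, 0, 0, 0], [-0.35, 0.11, 0, 0, 0, 0, 0]]])

```text
clock: 5.35
tcp_pos: [0.4209, -0.0593, 0.2495]
ee_rot: [0.999, -0.054, -0.002, 0.001]
wrist_force: [-0.6, 0.6, 0.5]
finger_gap: -0.003
gripper_force: 0.0
```

Run:
```python
from h import *
go(.5709,-.0742,-.102,[-.135,0,.193])
for c in ['wrist','top']:
    f=snap(c,c+'2.png'); marks(c,['lid_press','knob','notch','keeper','scoop_mid'])
```

```text
tcp box [-0.1508 -0.0004  0.2495] shift [ 0.04   -0.0014  0.1411] turn [ 0.0017  0.0055 -0.0073] F [-0.6  0.6  0.5] t 5.35
wrist lid_press [([0.5537, -0.0722, 0.1687], 0.66), ([0.5681, -0.0294, 0.1523], 0.56)]
wrist knob [([0.4813, -0.0656, 0.2029], 0.73), ([0.567, -0.0727, 0.0028], 0.39)]
wrist notch [([0.5145, -0.0743, 0.1676], 0.69)]
wrist keeper [([0.5511, -0.0712, 0.1648], 0.62)]
wrist scoop_mid [([0.4821, -0.0031, 0.1663], 0.97)]
top lid_press [([0.5692, -0.0252, 0.1506], 0.73)]
top knob [([0.4811, -0.0648, 0.2009], 0.53)]
top notch [([0.5183, -0.0781, 0.1658], 0.6)]
top keeper [([0.5548, -0.07, 0.1649], 0.97)]
top scoop_mid [([0.4863, -0.0013, 0.1645], 0.75)]
```

View pics/wrist2.png

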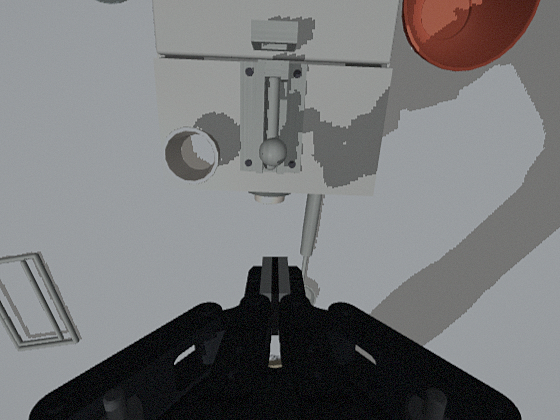

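The lid is shut (front edge at row 60, keeper at (275,35)) and the knob at (272,152) lines up with the shut fingers (275,275). Next I descend behind it and push it along.

Request:
carry_out(series=[[[0, 0, 0.08, 0, 0, 0, 0], [0, 0, 0.14, 0, 0, 0, 0], [0.04, 0, 0.14, 0, 0, 0, 0], [0.07, 0, 0.14, 0, 0, 0, 0], [0.09, 0, 0.14, 0, 0, 0, 0]]])

```text
clock: 6.37
tcp_pos: [0.4631, -0.0615, 0.1929]
ee_rot: [0.999, -0.052, -0.0, -0.0]
wrist_force: [-0.6, -0.6, -0.1]
finger_gap: 0.001
gripper_force: 0.7
```

Request:
carry_out(series=[[[0.025, 0, 0, 0, 0, 0, 0], [0.05, 0, 0, 0, 0, 0, 0], [0.075, 0, 0, 0, 0, 0, 0], [0.095, 0, 0, 0, 0, 0, 0], [0.105, 0, 0, 0, 0, 0, 0]]])

```text
clock: 6.78
tcp_pos: [0.5013, -0.0658, 0.1929]
ee_rot: [0.999, -0.053, -0.004, -0.0]
wrist_force: [-13.0, 1.2, 9.8]
finger_gap: 0.001
gripper_force: 6.2
```

Run:
```python
from h import *
go(.5709,-.0742,-.102,[-.070,0,.193])
```

```text
tcp box [-0.0701  0.0013  0.1929] shift [ 0.0003  0.0032 -0.0002] turn [ 0.0003  0.0096 -0.0041] F [-13.    1.2   9.8] t 6.7833
```

Request:
carry_out(series=[[[-0.05, 0, 0, 0, 0, 0, 0], [-0.05, 0, -0.08, 0, 0, 0, 0], [-0.05, 0, -0.13, 0, 0, 0, 0], [-0.05, -0.1, -0.13, 0, 0, 0, 0], [0.05, -0.1, -0.13, 0, 0, 0, 0]]])

```text
clock: 7.2
tcp_pos: [0.522, -0.0206, 0.2463]
ee_rot: [0.999, -0.049, -0.003, -0.002]
wrist_force: [-0.9, 2.2, -0.7]
finger_gap: 0.001
gripper_force: 0.0
```

Run:
```python
from h import *
go(.5709,-.0742,-.102,[-.050,0.038,.193])
f=snap('wrist','wrist3.png'); marks('wrist',['knob','notch','keeper','scoop_mid']); marks('top',['knob'])
go(.5709,-.0742,-.102,[-.050,0.038,.193])
```

```text
tcp box [-0.0541  0.0484  0.2463] shift [0.011  0.0265 0.1332] turn [-0.0057  0.0083  0.0053] F [-0.9  2.2 -0.7] t 7.2
wrist knob [([0.5216, -0.0701, 0.2072], 0.66), ([0.5173, -0.077, 0.1653], 0.62)]
wrist notch [([0.5179, -0.074, 0.1636], 0.9)]
wrist keeper [([0.5497, -0.0717, 0.1665], 0.98)]
wrist scoop_mid [([0.4815, -0.0067, 0.1656], 0.88), ([0.592, -0.2704, 0.0269], 0.24)]
top knob [([0.4811, -0.0648, 0.2009], 0.53)]
tcp box [-0.0478  0.0411  0.2453] shift [-0.0054  0.0078  0.1308] turn [ 0.0001  0.0006 -0.0042] F [-0.2 -1.5 -0.3] t 7.5
```

View pics/wrist3.png

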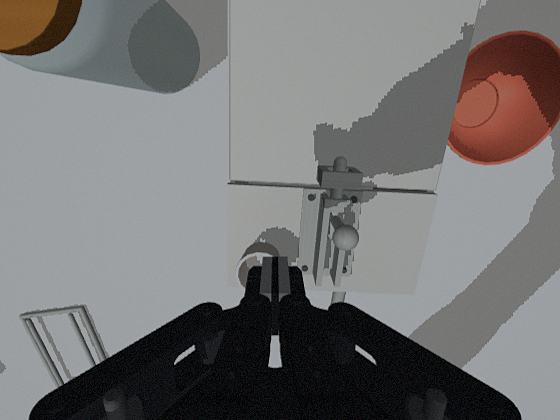

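The bolt's nose shows through the keeper at (340,162) and the ball is at (345,238). Next I go down to its left and push it right.

Request:
carry_out(series=[[[-0.005, 0, 0.07, 0, 0, 0, 0], [-0.005, 0, 0.13, 0, 0, 0, 0], [-0.005, 0, 0.13, 0, 0, 0, 0], [-0.005, 0.03, 0.13, 0, 0, 0, 0], [-0.005, 0.055, 0.13, 0, 0, 0, 0]]])

```text
clock: 7.92
tcp_pos: [0.5241, -0.0509, 0.1945]
ee_rot: [0.999, -0.052, 0.001, 0.0]
wrist_force: [-0.3, -0.4, 0.9]
finger_gap: 0.002
gripper_force: 0.5
```

Request:
carry_out(series=[[[0, 0.02, 0.005, 0, 0, 0, 0], [0, 0.04, 0.01, 0, 0, 0, 0], [0, 0.06, 0.02, 0, 0, 0, 0], [0, 0.075, 0.025, 0, 0, 0, 0], [0, 0.075, 0.025, 0, 0, 0, 0]]])

```text
clock: 8.33
tcp_pos: [0.52, -0.0818, 0.1829]
ee_rot: [0.999, -0.054, -0.0, 0.0]
wrist_force: [-0.5, 0.9, -0.5]
finger_gap: 0.003
gripper_force: 0.0
```

Run:
```python
from h import *
go(.5709,-.0742,-.102,[-.050,-.010,.183])
```

```text
tcp box [-0.0499 -0.0128  0.1829] shift [-0.0004 -0.0069 -0.0001] turn [ 0.0011  0.0008 -0.007 ] F [-0.5  0.9 -0.5] t 8.3333
```

Request:
carry_out(series=[[[0, -0.02, 0, 0, 0, 0, 0], [0, -0.02, -0.09, 0, 0, 0, 0], [0, 0, -0.11, 0, 0, 0, 0], [0, 0.07, -0.11, 0, 0, 0, 0], [0, 0.07, -0.11, 0, 0, 0, 0]]])

```text
clock: 8.75
tcp_pos: [0.5178, -0.1122, 0.2285]
ee_rot: [0.999, -0.054, 0.001, 0.002]
wrist_force: [-1.1, -1.0, -0.6]
finger_gap: 0.001
gripper_force: 0.0
```

Run:
```python
from h import *
snap('wrist','wrist4.png'); marks('wrist',['knob'])
go(.5709,-.0742,-.102,[-.050,-.041,.185])
```

```text
wrist knob [([0.5155, -0.1047, 0.1837], 0.66)]
tcp box [-0.0496 -0.0391  0.2275] shift [-0.0011  0.0046  0.1064] turn [ 0.0003 -0.0007 -0.0057] F [ 0.1 -0.1  0. ] t 8.85
```

View pics/wrist4.png

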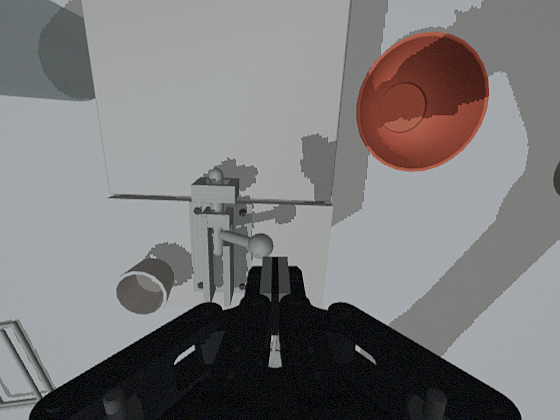

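The handle is through the notch with the ball at (261,245), about 1 rad down and below the fingers. I press it down from above.

Request:
carry_out(series=[[[0, 0, 0.04, 0, 0, 0, 0], [0, 0, 0.07, 0, 0, 0, 0], [0, 0, 0.09, 0, 0, 0, 0], [0, 0, 0.105, 0, 0, 0, 0], [0, 0, 0.112, 0, 0, 0, 0]]])

```text
clock: 9.27
tcp_pos: [0.5178, -0.1072, 0.1827]
ee_rot: [0.999, -0.052, -0.0, 0.0]
wrist_force: [-4.1, -0.7, 20.3]
finger_gap: -0.001
gripper_force: 10.2
```

Run:
```python
from h import *
go(.5709,-.0742,-.102,[-.050,-.041,.185])
```

```text
tcp box [-0.0494 -0.0383  0.1827] shift [-0.0014  0.0069 -0.0057] turn [ 0.0002  0.0001 -0.0028] F [-4.1 -0.7 20.3] t 9.2667
```

Request:
carry_out(series=[[[0, 0, 0, 0, 0, 0, 0], [0, 0, -0.05, 0, 0, 0, 0], [0, 0, -0.15, 0, 0, 0, 0], [0, 0, -0.25, 0, 0, 0, 0], [-0.1, 0, -0.25, 0, 0, 0, 0]]])

```text
clock: 9.68
tcp_pos: [0.4915, -0.1041, 0.2912]
ee_rot: [0.999, -0.052, 0.013, 0.001]
wrist_force: [3.2, -0.3, 1.1]
finger_gap: -0.0
gripper_force: 0.0
```

Request:
carry_out(series=[[[-0.1, 0, 0, 0, 0, 0, 0], [-0.1, 0, 0, 0, 0, 0, 0], [-0.1, 0, 0, 0, 0, 0, 0], [-0.1, 0, 0, 0, 0, 0, 0]]])

```text
clock: 10.02
tcp_pos: [0.4388, -0.0989, 0.283]
ee_rot: [0.999, -0.052, 0.001, -0.0]
wrist_force: [0.9, -0.6, -0.4]
finger_gap: -0.003
gripper_force: 0.0
```

Run:
```python
from h import *
snap('wrist','wrist5.png'); marks('wrist',['knob','keeper','scoop_mid','lid_press'])
B=Rn.from_euler('z',-.102)
for d in m.mark_of('wrist','knob')[:1]: print(B.inv().apply(np.array(d['position'])-[.5709,-.0742,0]))
```

```text
wrist knob [([0.5152, -0.1089, 0.1735], 0.78), ([0.5894, -0.2716, 0.0264], 0.74)]
wrist keeper [([0.5531, -0.07, 0.162], 0.83), ([0.5162, -0.1079, 0.1763], 0.43)]
wrist scoop_mid [([0.482, -0.0027, 0.1696], 0.62)]
wrist lid_press [([0.5709, -0.0291, 0.1537], 0.72)]
[-0.05187723 -0.0401912   0.1735    ]
```

View pics/wrist5.png

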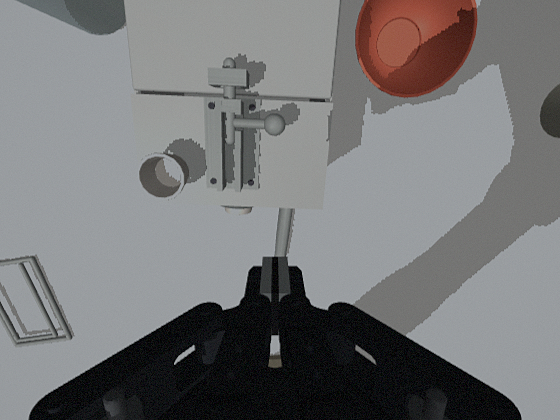

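The handle is down in the notch (ball at (274,125), measured 40 mm to the right of the bolt at z = 174 mm). The lid is shut, the bolt's nose is through the keeper at (229,62), the cup is in place, and the gripper is clear.

```bash
python3 -c "
from cell import manip as m
print(m.sign_off())"
```

```text
the job is handed in; nothing more can be done
None
```

The lid is shut, the bolt is across through the keeper and the handle is down in its notch; the last picture showed the cup in place and neither jar nor bowl was touched, and I handed the job in at about 10 s (no verdict came back).

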